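# Push a row of tube racks home in the loading lane and start the run

## Task

Push the row of four tube racks along the loading lane as one train, from behind, until it stands square and closed up against the end stop; then press the round start key on the control head fully down and let it come up again. Slide the racks steadily: do not lift or tip them or let the row come apart, and leave everything else on the bench alone.

Things in the scene. Friction and masses are not known exactly. Their poses are not given: they have to be found in the camera images.
- loader: the rack loading lane, fixed to the bench, 150 x 410 mm. Origin: on the bench under the lane's centre line; +y runs along the lane to the end stop, x across it, z up. Lane floor 10 mm above the bench; two straight guide rails, 12 mm wide, tops 26 mm above the bench, leave a 121 mm wide channel centred on x = 0. A barcode reader 50 mm high stands outside the -x rail, y = 54 to 106 mm.
- lane_entry (a point): middle of the lane's open entry end, on the lane floor, 300 mm before the stop's face. Axes as the loader's.
- stop_face (a point): centre of the end stop's face, at the level of the lane floor (10 mm above the bench); the stop is a steel plate right across the lane, 40 mm high. Axes as the loader's. From 8 mm beyond it stands the control head, 150 mm wide and 92 mm deep, its flat top 80 mm above the bench, with a tilted display hood up to 120 mm high on its +x half.
- start_key_top (a point): centre of the top of the start key, the one round key (28 mm across, standing 6 mm out of a 44 mm round collar) on top of the control head, 98 mm above the bench when up; it is pressed straight down.
- start_key (a joint): travel of the start key: 0 up, 0.006 m fully down; it springs back. About 1.5 N starts it moving and 5 N holds it fully down.
- rack_1: tube rack of the row: dark grey plastic block 118 mm long (its x, across the lane) x 28 mm thick (its y, +y towards the stop) x 40 mm high, about 150 g, with five capped tubes whose caps reach 58 mm above its underside. Origin: centre of its underside. Which rack stands where in the row differs from run to run.
- rack_2: tube rack of the row: dark grey plastic block 118 mm long (its x, across the lane) x 28 mm thick (its y, +y towards the stop) x 40 mm high, about 150 g, with four capped tubes whose caps reach 58 mm above its underside. Origin: centre of its underside. Which rack stands where in the row differs from run to run.
- rack_3: tube rack of the row: dark grey plastic block 118 mm long (its x, across the lane) x 28 mm thick (its y, +y towards the stop) x 40 mm high, about 150 g, with four capped tubes whose caps reach 58 mm above its underside. Origin: centre of its underside. Which rack stands where in the row differs from run to run.
- rack_4: tube rack of the row: dark grey plastic block 118 mm long (its x, across the lane) x 28 mm thick (its y, +y towards the stop) x 40 mm high, about 150 g, with four capped tubes whose caps reach 58 mm above its underside. Origin: centre of its underside. Which rack stands where in the row differs from run to run.
- spare_rack: spare rack of the same size without tubes, standing on the bench outside the lane; origin: centre of its underside. Bystander.
- tube50: 50 mL tube standing on its flat foot, 34 mm across the cap, 106 mm tall, beside the lane; origin: centre of its foot. Bystander.
- tip_box: box of pipette tips, 126 x 84 x 65 mm; origin: centre of its underside. Bystander.
- plates: stack of three microplates, 128 x 86 x 46 mm; origin: centre of its underside. Bystander.
- yellow_rack: yellow two-deck rack with three 50 mL tubes, 118 x 200 mm, 119 mm high; origin: centre of its underside. Bystander.
- spray: spray bottle, 90 mm across, 250 mm tall; origin: centre of its foot. Bystander.
- pipette: pipette lying on the bench, 260 mm long along its x, 30 mm high; origin: on the bench near its middle. Bystander.
- media: glass bottle 60 mm across, 125 mm tall; origin: centre of its foot. Bystander.
Not all that is in view belongs to the job. What is shaped like the rack_4 but orange or red is not meant. Leave any blue look-alike of the rack_3 alone.

How it is judged:
By the outcome, as a careful person would: the job done as asked, in the order asked, and still so for the second after the job is handed in, with the robot touching nothing.
It also fails if it takes over 45 s, if anything falls off the work surface, if the arm or the gripper's body presses on something with over 40 N, if the wrist force passes 120 N, or if a joint passes its speed limit or range.

## Robot

A 6-joint arm with a two-finger parallel gripper is mounted at the origin on the work surface. World frame = base frame: x ahead of the robot, y to its left, z up, the work surface at z = 0. Lengths are in m, angles in rad, forces in N, time in s.
With the tool pointing down it reaches from about 0.35 to 0.975 m from the base axis. Payload 4.9 kg.
Tool frame: the origin (TCP) lies midway between the tips of the shut fingers; the grasp point (between the pads) lies ctrl.grip_depth behind it (ctrl.grip_depth is the distance from the TCP to the grasp point, in m); y points along the fingers, z is the direction in which the jaws open and shut, and the axes are right-handed (so a half turn about y gives the same grasp; the last joint's range is limited). The gripper opens to 85 mm and grips with 20 to 120 N. Pads are 22 mm wide; open, the fingers measure 114 mm over their backs; the gripper's body (76 mm by 85 mm) begins 54 mm behind the grasp point. The pads swing forward as they close: fully open they stand 13 mm farther back than shut.
Start: joints at [-1.226, 0.053, 1.613, -0, 1.476, -0.119], TCP at [0.28, -0.559, 0.231] pointing down, gripper open.
Joint ranges: [-3.01, 3.01], [-1.01, 2.22], [0.06, 2.58], [-1.02, 4.17], [0.09, 2.62], [-3.14, 3.14]. Speed limits (rad/s): [2.57, 2.57, 3.14, 3.14, 3.14, 3.14].

## Interface

Orientations are given as a rotation vector (axis times angle).
In Python, from station import ctrl gives the robot as it stands.
- The arm moves only by the tool jog_arm, never from a script. Its argument "moves" is a list of rows, each a list of 6 numbers: the shift along the tool's x, y, z in mm, then the turn, a rotation vector about the tool's x, y, z in rad. In form: [[x, y, z, wx, wy, wz], ...]. A call has 1 to 12 rows; each row shifts and turns the commanded pose from where the row before left it, along the tool's axes as they then stand; what a row does not reach is not made up. A row lasts 1/10 s, in which the tool goes at most 50 mm and 8.59 degrees, less where a joint would pass 70% of its speed; a pose out of reach is approached as far as the arm can. A call is refused whole if a number of a shift passes 50 or a number of a turn 0.15, either way. A call with a gripper value outside its range is refused whole. "grip" is the finger opening in mm, from 0 to 85.4, set as the call begins (left out, the last holds). The fingers move at their own pace and stop on an object; "grip_force" is the grip in N (left out, the last holds). Time passes only in rows, so rows that do not move let the fingers close. It gives the time, the measured TCP pose, the force and the opening at its end, in the units of the state.
- ctrl.get_obs(): the state, without advancing time (a new reading comes with each control period).
- ctrl.get_image(name): name is "side" or "top" or "wrist"; returns the picture (384x512x3 uint8, red, green, blue); there is no depth.
- ctrl.camera_params(name): a dict with "fx", "fy", "cx", "cy" (pixels), "D" ([k1, k2, p1, p2, k3] as OpenCV has them; the pictures are not rectified), "pose" (4x4, takes a point from camera to world coordinates); the wrist camera has in their place "T_tool_cam" (4x4, takes a point from camera to tool coordinates, whose origin is the TCP and whose axes are the tool frame's). Camera axes: x right, y up, looking along -z (the intrinsics and any distortion apply to the point x, -y, -z); pixel columns grow to the right and rows downward; lengths in m; the calibration is good to about 2 mm. A picture is of the moment at which its call begins: read the wrist's pose just before it. camera_params takes no time and is no camera call.
- ctrl.finish_job(): hands the job in, once; it reports no verdict.
The state is a dict: "t": time; "q": joint angles; "dq": joint speeds; "effort": joint torques, N m; "tool_pos": TCP position; "tool_rot": TCP orientation; "contact_force": force on the tool from outside, world axes, zero at the start; "wrist_torque": the same for the moment, N m; "opening": finger opening in m.
Only numpy, scipy, OpenCV 4.12 (cv2) and the standard library are available. Lean on these libraries where they do the work, as an engineer would, in place of code of your own. Each camera call takes 0.05 s, during which the arm holds its last target. There are 200 camera calls.

## Working session

There is one attempt and no reset: what is moved stays moved. The work goes in short steps, Python scripts to look and compute and a tool call to move; the robot and the scene stay as the last step left them, time stands still between calls to the robot, and variables do not carry over. Pictures are saved under pics/ and viewed, about 8 in all and at most 12, crops included, and the job is handed in when it is done.

Besides the shell and the picture viewer there is one more tool, called after "Request:" as name([rows], argument=value, ...), one row to a line, values as JSON. jog_arm: Moves the arm, as the interface text tells. Its arguments: {"type":"object","properties":{"moves":{"type":"array","items":{"type":"array","items":{"type":"number"}}},"grip":{"type":"number"},"grip_force":{"type":"number"}},"required":["moves"]}

```bash
mkdir -p pics
python3 - <<'E'
from station import ctrl
import cv2,numpy as np
o=ctrl.get_obs();print(o['t'],o['tool_pos'],o['tool_rot'],o['contact_force'],ctrl.grip_depth)
for n in('top','side'):
    cv2.imwrite(f'pics/{n}0.png',cv2.resize(ctrl.get_image(n)[:,:,::-1],(800,600),interpolation=cv2.INTER_CUBIC));p=ctrl.camera_params(n);print(n,{k:np.round(v,4).tolist() for k,v in p.items()})
E
```

```text
0.0 [ 0.27939477 -0.55836516  0.23002174] [-0.46395488  1.96561332 -1.96133321] [-0.66618134  0.05836621 -0.51181668] 0.0187
top {'fx': 388.8436, 'fy': 388.8436, 'cx': 251.9062, 'cy': 195.6353, 'D': [-0.0791, 0.0, 0.0, 0.0, 0.0], 'pose': [[-0.0169, 0.9959, -0.0888, 0.4299], [-0.9998, -0.0162, 0.0084, 0.0163], [0.0069, 0.0889, 0.996, 1.3388], [0.0, 0.0, 0.0, 1.0]]}
side {'fx': 422.0751, 'fy': 422.0751, 'cx': 261.1518, 'cy': 194.2477, 'D': [-0.0954, 0.0, 0.0, 0.0, 0.0], 'pose': [[0.9581, 0.1643, -0.2348, 0.1864], [-0.286, 0.4954, -0.8202, -1.1941], [-0.0185, 0.853, 0.5217, 0.8511], [0.0, 0.0, 0.0, 1.0]]}
```

View pics/top0.png

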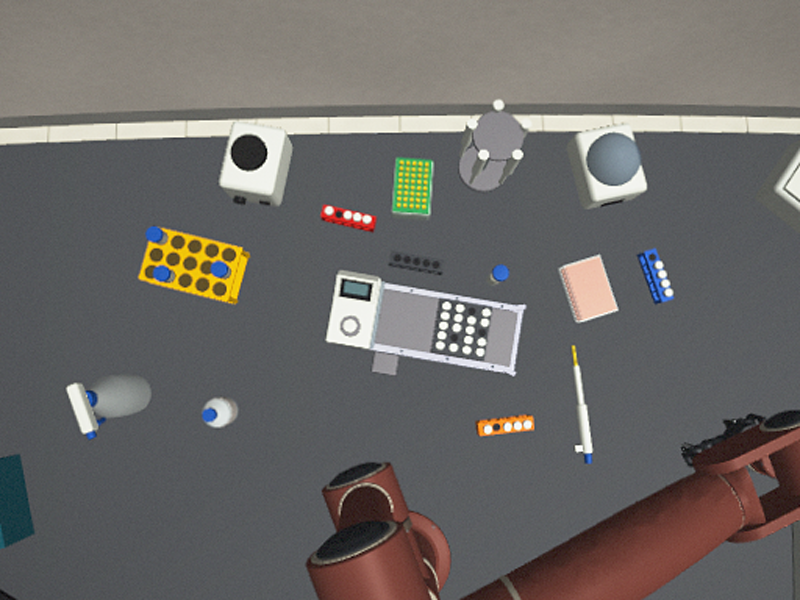

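View pics/side0.png

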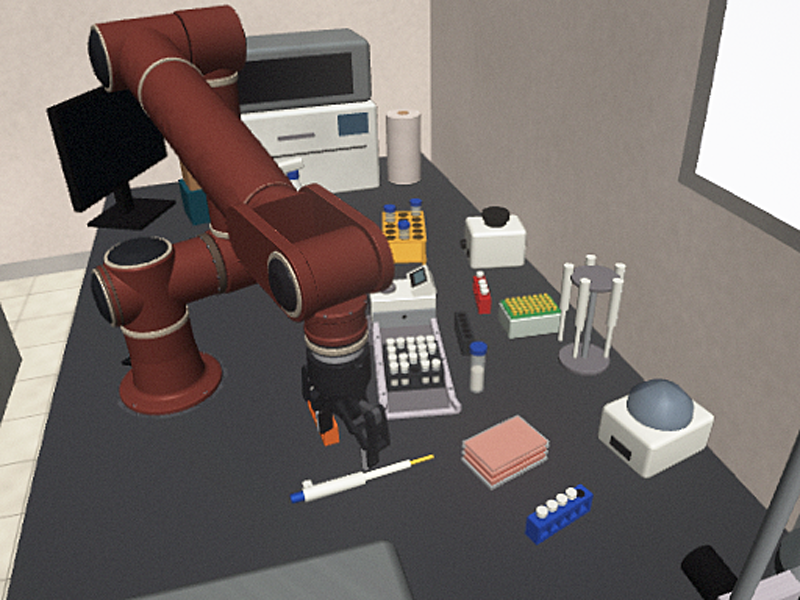

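Top view shows the lane from its entry (~520,340) to the control head (~352,310). The four racks are at ~463,330 and the round key at ~349,326. I'll zoom in to measure.

```bash
cat > h.py <<'E'
from station import ctrl
import cv2,numpy as np
from scipy.spatial.transform import Rotation as R
def ray(n,uv,T=None):
    p=ctrl.camera_params(n); K=np.array([[p['fx'],0,p['cx']],[0,p['fy'],p['cy']],[0,0,1]])
    T=np.array(p['pose']) if T is None else T
    x=cv2.undistortPoints(np.array(uv,float).reshape(-1,1,2),K,np.array(p['D'],float)).reshape(-1,2)
    return T[:3,3],np.c_[x[:,0],-x[:,1],-np.ones(len(x))]@T[:3,:3].T
def onz(n,uv,z,T=None):
    o,d=ray(n,uv,T); return o+d*((z-o[2])/d[:,2])[:,None]
def proj(n,P,T=None):
    p=ctrl.camera_params(n); K=np.array([[p['fx'],0,p['cx']],[0,p['fy'],p['cy']],[0,0,1]])
    T=np.array(p['pose']) if T is None else T
    c=(np.array(P,float)-T[:3,3])@T[:3,:3]; c=c*[1,-1,-1]
    return cv2.projectPoints(c.reshape(-1,1,3),np.zeros(3),np.zeros(3),K,np.array(p['D'],float))[0].reshape(-1,2)
def wristT():
    o=ctrl.get_obs();T=np.eye(4);T[:3,3]=o['tool_pos'];T[:3,:3]=R.from_rotvec(o['tool_rot']).as_matrix()
    return T@np.array(ctrl.camera_params('wrist')['T_tool_cam'])
E
python3 - <<'E'
from h import *
im=ctrl.get_image('top')[:,:,::-1][165:247,203:340]
cv2.imwrite('pics/top1.png',cv2.resize(im,None,fx=5.8,fy=5.8,interpolation=cv2.INTER_CUBIC))
E
```

```text
(no output)
```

View pics/top1.png

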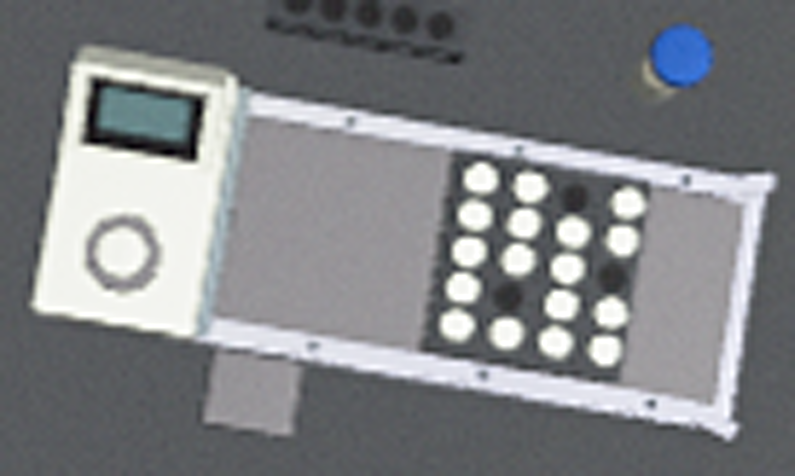

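Run:
```python
from h import *
c=lambda a:(np.array(a,float)+.5)/5.8-.5+[203,165]
a=onz('top',c([(350,121),(519,149),(686,180)]),.026); b=onz('top',c([(313,346),(483,375),(651,404)]),.026)
print(a.round(4),b.round(4),np.linalg.norm(a-b,axis=1))
d=np.r_[a[0]-a[2],b[0]-b[2]].reshape(2,3);print('yaw of lane y dir',np.degrees(np.arctan2(d[:,1],d[:,0])))
ey=d.mean(0);ey/=np.linalg.norm(ey);ex=np.array([ey[1],-ey[0],0])
key=onz('top',c([(123,252)]),.098)[0]
m=(a.mean(0)+b.mean(0))/2
L=lambda p:np.c_[(p-m)@ex,(p-m)@ey].round(4)
print('m',m,'ey',ey,'key',key,L(key[None]))
print('entry bar',L(onz('top',c([(745,195),(712,405),(770,205),(733,405)]),.01)).tolist())
print('head front top edge',L(onz('top',c([(232,85),(192,333)]),.08)).tolist(),'back',L(onz('top',c([(77,60),(34,308)]),.08)).tolist())
print('reader',L(onz('top',c([(205,423),(293,435)]),.05)).tolist())
print('caps',L(onz('top',c([(480,178),(457,325),(530,186),(506,333),(555,342),(627,203),(604,349)]),.068)).tolist())
print('rackblock rear',L(onz('top',c([(648,190),(622,380)]),.05)).tolist(),'front',L(onz('top',c([(455,150),(422,350)]),.05)).tolist())
```

```text
[[ 0.5811 -0.0328  0.026 ]
 [ 0.563  -0.1316  0.026 ]
 [ 0.5432 -0.2294  0.026 ]] [[ 0.4499 -0.0088  0.026 ]
 [ 0.4314 -0.1073  0.026 ]
 [ 0.4128 -0.2048  0.026 ]] [0.13333977 0.13383869 0.13271054]
yaw of lane y dir [79.08285005 79.26226433]
m [ 0.49689308 -0.11910707  0.026     ] ey [0.18785433 0.9821969  0.        ] key [0.50221462 0.0963086  0.098     ] [[-0.0352  0.2126]]
entry bar [[0.0653, -0.1384], [-0.0607, -0.1384], [0.062, -0.1541], [-0.0586, -0.1507]]
head front top edge [[0.0687, 0.1702], [-0.0723, 0.168]] back [[0.0676, 0.2587], [-0.0738, 0.2573]]
reader [[-0.1209, 0.153], [-0.119, 0.1025]]
caps [[0.0421, 0.0231], [-0.0421, 0.0223], [0.0425, -0.0056], [-0.0419, -0.0057], [-0.0421, -0.0338], [0.0424, -0.0615], [-0.0413, -0.0618]]
rackblock rear [[0.0538, -0.0748], [-0.0563, -0.0774]] front [[0.0575, 0.0386], [-0.0589, 0.0382]]
```

```bash
cat >> h.py <<'E'
ey=np.array([0.18785,0.98220,0]);ex=np.array([ey[1],-ey[0],0]);m=np.array([0.49689,-0.11911,0])
W=lambda x,y,z:m+x*ex+y*ey+[0,0,z]
def rel(P):
    o=ctrl.get_obs();A=R.from_rotvec(o['tool_rot']).as_matrix();p=np.array(o['tool_pos']);d=p-m
    tz=np.array([ex,-ex][int(A[:,2]@ex<0)]);ty=np.array([0,0,-1.]);B=np.c_[np.cross(ty,tz),ty,tz]
    print('t',o['t'],'lane xyz mm',(np.array([d@ex,d@ey,p[2]])*1e3).round(1),'F lane',np.round([o['contact_force']@ex,o['contact_force']@ey,o['contact_force'][2]],1),'open',round(o['opening']*1e3,1))
    print('turn',R.from_matrix(A.T@B).as_rotvec().round(4),'shift now axes',(A.T@(P-p)*1e3).round(1),'shift aligned axes',(B.T@(P-p)*1e3).round(1))
    print('axes in lane',np.c_[[A[:,i]@ex for i in range(3)],[A[:,i]@ey for i in range(3)],A[2]].round(3).tolist())
E
python3 - <<'E'
from h import *
rel(W(0,-.104,.15)); rel(W(0,-.104,.02))
E
```

```text
t 0.15 lane xyz mm [-131.1 -472.4  230.3] F lane [ 0.8 -0.3  0.6] open 85.4
turn [ 1.40e-03 -9.18e-01 -9.00e-04] shift now axes [-327.9   80.7 -213. ] shift aligned axes [-368.4   80.3  131.1]
axes in lane [[-0.794, -0.607, -0.0], [-0.001, 0.001, -1.0], [0.607, -0.794, -0.002]]
t 0.15 lane xyz mm [-131.1 -472.4  230.3] F lane [ 0.8 -0.3  0.6] open 85.4
turn [ 1.40e-03 -9.18e-01 -9.00e-04] shift now axes [-327.9  210.7 -212.7] shift aligned axes [-368.4  210.3  131.1]
axes in lane [[-0.794, -0.607, -0.0], [-0.001, 0.001, -1.0], [0.607, -0.794, -0.002]]
```

Request:
jog_arm([
  [0, 0, 0, 0, -0.131, 0],
  [0, 0, 0, 0, -0.131, 0],
  [0, 0, 0, 0, -0.131, 0],
  [0, 0, 0, 0, -0.131, 0],
  [0, 0, 0, 0, -0.131, 0],
  [0, 0, 0, 0, -0.131, 0],
  [0, 0, 0, 0, -0.132, 0],
  [0, 0, 0, 0, 0, 0],
], grip=60)

```text
t: 0.95
tool_pos: [0.2795, -0.5587, 0.2308]
tool_rot: [-1.113, 1.348, -1.347]
contact_force: [-0.1, -0.2, 0.6]
opening: 0.0601
```

Request:
jog_arm([
  [-20, 0, 7, 0, 0, 0],
  [-36, 0, 13, 0, 0, 0],
  [-36, 0, 13, 0, 0, 0],
  [-36, 0, 13, 0, 0, 0],
  [-36, 0, 13, 0, 0, 0],
  [-36, 10, 13, 0, 0, 0],
  [-36, 10, 13, 0, 0, 0],
  [-36, 10, 13, 0, 0, 0],
  [-36, 10, 13, 0, 0, 0],
  [-36, 20, 13, 0, 0, 0],
  [-24, 20, 7, 0, 0, 0],
  [0, 0, 0, 0, 0, 0],
])

```text
t: 2.15
tool_pos: [0.4763, -0.2174, 0.1477]
tool_rot: [-1.116, 1.351, -1.34]
contact_force: [-1.3, 0.9, -0.2]
opening: 0.06
```

Run:
```python
from h import *
rel(W(0,-.104,.02))
T=wristT();im=ctrl.get_image('wrist')[:,:,::-1]
cv2.imwrite('pics/w1.png',cv2.resize(im,(768,576)))
print(proj('wrist',[W(0,-.0757,.05),W(.059,-.0757,.05),W(-.059,-.0757,.05),W(0,-.14,.01)],T)*1.5)
```

```text
t 2.15 lane xyz mm [  -1.7 -100.5  147.7] F lane [-1.5  0.7 -0.2] open 60.0
turn [ 0.0059  0.0025 -0.0034] shift now axes [  4.  127.7   2.5] shift aligned axes [  3.5 127.7   1.7]
axes in lane [[0.002, -1.0, -0.003], [-0.006, 0.003, -1.0], [1.0, 0.003, -0.006]]
[[382.7800547  241.34766748]
 [492.17194619 241.79911954]
 [273.52626131 241.08426778]
 [382.05165391 322.29954659]]
```

View pics/w1.png

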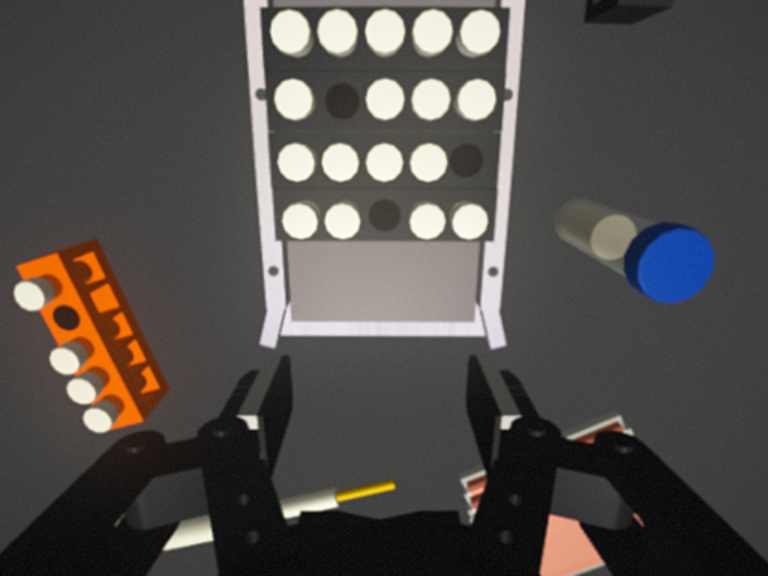

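Request:
jog_arm([
  [4, 20, 2, 0.006, 0.0025, -0.0034],
  [0, 30, 0, 0, 0, 0],
  [0, 30, 0, 0, 0, 0],
  [0, 25, 0, 0, 0, 0],
  [0, 14, 0, 0, 0, 0],
  [0, 6, 0, 0, 0, 0],
  [0, 0, 0, 0, 0, 0],
  [0, 0, 0, 0, 0, 0],
])

```text
t: 3.0
tool_pos: [0.4801, -0.2277, 0.0279]
tool_rot: [-1.11, 1.341, -1.357]
contact_force: [-0.4, 0.0, -0.2]
opening: 0.0598
```

Run:
```python
from h import *
rel(W(0,-.0867,.022))
T=wristT();im=ctrl.get_image('wrist')[:,:,::-1]
print(np.array(ctrl.camera_params('wrist')['T_tool_cam']).round(3).tolist())
cv2.imwrite('pics/w2.png',cv2.resize(im,(640,480)))
```

```text
t 3.0 lane xyz mm [   4.  -109.8   27.9] F lane [-0.4 -0.1 -0.2] open 59.8
turn [-0.0084 -0.003   0.0044] shift now axes [-23.2   5.7  -4.1] shift aligned axes [-23.1   5.9  -4. ]
axes in lane [[-0.003, -1.0, 0.004], [0.008, -0.004, -1.0], [1.0, -0.003, 0.008]]
[[0.0, -0.95, -0.311, -0.081], [-0.001, 0.311, -0.95, -0.142], [1.0, 0.001, -0.001, -0.0], [0.0, 0.0, 0.0, 1.0]]
```

View pics/w2.png

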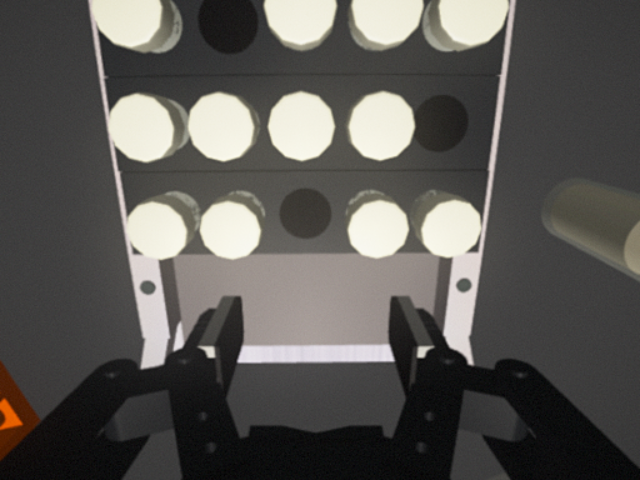

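Request:
jog_arm([
  [-3, 3, -1, 0, 0, 0],
  [-3, 3, -1, 0, 0, 0],
  [0, 0, 0, 0, 0, 0],
  [0, 0, 0, 0, 0, 0],
  [0, 0, 0, 0, 0, 0],
])

```text
t: 3.55
tool_pos: [0.4784, -0.2206, 0.0203]
tool_rot: [-1.111, 1.342, -1.355]
contact_force: [0.4, 0.2, 0.8]
opening: 0.06
```

Run:
```python
from h import *
rel(W(0,-.0867,.022))
```

```text
t 3.55 lane xyz mm [   0.9 -103.2   20.3] F lane [0.3 0.3 0.8] open 60.0
turn [-0.0061 -0.0024  0.0034] shift now axes [-16.5  -1.7  -1. ] shift aligned axes [-16.5  -1.7  -0.9]
axes in lane [[-0.002, -1.0, 0.003], [0.006, -0.003, -1.0], [1.0, -0.002, 0.006]]
```

Request:
jog_arm([
  [-3, 0, 0, -0.006, -0.002, 0.003],
  [-3, 0, 0, 0, 0, 0],
  [-3, 0, 0, 0, 0, 0],
  [-2, 0, 0, 0, 0, 0],
  [-1, 0, 0, 0, 0, 0],
  [-1, 0, 0, 0, 0, 0],
  [-1, 0, 0, 0, 0, 0],
  [-1, 0, 0, 0, 0, 0],
  [-1, 0, 0, 0, 0, 0],
  [-1, 0, 0, 0, 0, 0],
  [0, 0, 0, 0, 0, 0],
])

```text
t: 4.65
tool_pos: [0.4816, -0.2041, 0.0203]
tool_rot: [-1.114, 1.347, -1.348]
contact_force: [-0.7, -0.9, 0.6]
opening: 0.0599
```

Run:
```python
from h import *
rel(W(0,.0365,.020))
```

```text
t 4.65 lane xyz mm [  0.9 -86.4  20.3] F lane [-0.5 -1.1  0.6] open 59.9
turn [-0.0001 -0.0004  0.0009] shift now axes [-122.9    0.2   -1. ] shift aligned axes [-122.9    0.3   -0.9]
axes in lane [[-0.0, -1.0, 0.001], [0.0, -0.001, -1.0], [1.0, -0.0, 0.0]]
```

Request:
jog_arm([
  [-1, 0, 0, 0, 0, 0],
  [-1, 0, 0, 0, 0, 0],
  [-1, 0, 0, 0, 0, 0],
  [-1.5, 0, 0, 0, 0, 0],
  [-2, 0, 0, 0, 0, 0],
  [-2.5, 0, -0.1, 0, 0, 0],
  [-3, 0, -0.1, 0, 0, 0],
  [-3, 0, -0.1, 0, 0, 0],
  [-3, 0, -0.1, 0, 0, 0],
  [-3, 0, -0.1, 0, 0, 0],
  [-3, 0, -0.1, 0, 0, 0],
  [-3, 0, 0, 0, 0, 0],
])

```text
t: 5.85
tool_pos: [0.4861, -0.1771, 0.0203]
tool_rot: [-1.114, 1.347, -1.348]
contact_force: [-0.0, -4.2, -0.7]
opening: 0.0603
```

Run:
```python
from h import *
rel(W(0,.0365,.020))
T=wristT();im=ctrl.get_image('wrist')[:,:,::-1]
cv2.imwrite('pics/w3.png',cv2.resize(im,(640,480)))
```

```text
t 5.85 lane xyz mm [  0.3 -59.   20.3] F lane [ 0.7 -4.2 -0.7] open 60.3
turn [-0.     -0.0004  0.0006] shift now axes [-95.5   0.3  -0.4] shift aligned axes [-95.5   0.3  -0.3]
axes in lane [[-0.0, -1.0, 0.001], [0.0, -0.001, -1.0], [1.0, -0.0, 0.0]]
```

View pics/w3.png

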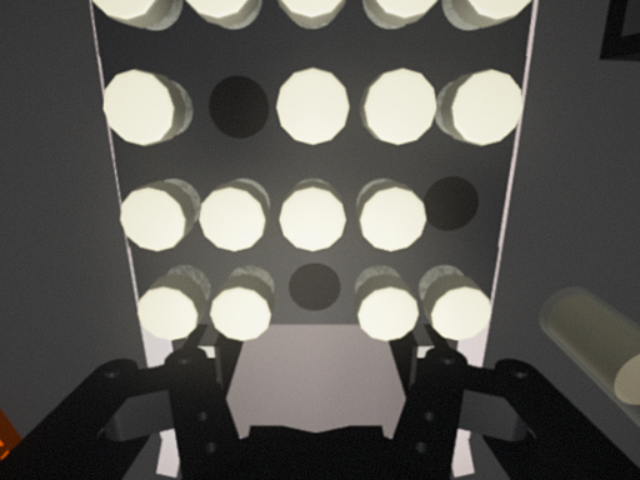

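The row is closed up and square (rear edge at row ~323), with both fingertips on the rear rack. I'll keep pushing.

Request:
jog_arm([
  [-3, 0, 0, 0, 0, 0],
  [-3, 0, 0, 0, 0, 0],
  [-3, 0, 0, 0, 0, 0],
  [-3, 0, 0, 0, 0, 0],
  [-3, 0, 0, 0, 0, 0],
  [-3, 0, 0, 0, 0, 0],
  [-3, 0, 0, 0, 0, 0],
  [-3, 0, 0, 0, 0, 0],
  [-3, 0, 0, 0, 0, 0],
  [-3, 0, 0, 0, 0, 0],
  [-3, 0, 0, 0, 0, 0],
  [-3, 0, 0, 0, 0, 0],
])

```text
t: 7.1
tool_pos: [0.4929, -0.1418, 0.0203]
tool_rot: [-1.114, 1.347, -1.348]
contact_force: [-1.7, -4.7, 0.9]
opening: 0.0597
```

Request:
jog_arm([
  [-3, 0, 0, 0, 0, 0],
  [-3, 0, 0, 0, 0, 0],
  [-3, 0, 0, 0, 0, 0],
  [-3, 0, 0, 0, 0, 0],
  [-3, 0, 0, 0, 0, 0],
  [-3, 0, 0, 0, 0, 0],
  [-3, 0, 0, 0, 0, 0],
  [-3, 0, 0, 0, 0, 0],
  [-3, 0, 0, 0, 0, 0],
  [-3, 0, 0, 0, 0, 0],
  [-3, 0, 0, 0, 0, 0],
  [-3, 0, 0, 0, 0, 0],
])

```text
t: 8.3
tool_pos: [0.4996, -0.1065, 0.0203]
tool_rot: [-1.114, 1.347, -1.348]
contact_force: [-1.6, -4.7, 1.2]
opening: 0.0597
```

Run:
```python
from h import *
rel(W(0,.0365,.020))
```

```text
t 8.3 lane xyz mm [ 0.3 12.9 20.3] F lane [-0.7 -4.9  1.2] open 59.7
turn [ 0.0001 -0.0005  0.0006] shift now axes [-23.6   0.3  -0.3] shift aligned axes [-23.6   0.3  -0.3]
axes in lane [[-0.001, -1.0, 0.001], [-0.0, -0.001, -1.0], [1.0, -0.001, -0.0]]
```

Request:
jog_arm([
  [-3, 0, 0, 0, 0, 0],
  [-3, 0, 0, 0, 0, 0],
  [-3, 0, 0, 0, 0, 0],
  [-2.5, 0, 0, 0, 0, 0],
  [-2, 0, 0, 0, 0, 0],
  [-1.5, 0, 0, 0, 0, 0],
  [-1, 0, 0, 0, 0, 0],
  [-1, 0, 0, 0, 0, 0],
  [-1, 0, 0, 0, 0, 0],
  [-1, 0, 0, 0, 0, 0],
])

```text
t: 9.3
tool_pos: [0.5032, -0.0879, 0.0203]
tool_rot: [-1.114, 1.347, -1.348]
contact_force: [-0.5, -5.1, 0.7]
opening: 0.06
```

Request:
jog_arm([
  [-1, 0, 0, 0, 0, 0],
  [-1, 0, 0, 0, 0, 0],
])

```text
t: 9.5
tool_pos: [0.5036, -0.086, 0.0203]
tool_rot: [-1.114, 1.347, -1.348]
contact_force: [0.3, -5.1, 1.4]
opening: 0.0602
```

Request:
jog_arm([
  [-1, 0, 0, 0, 0, 0],
  [-1, 0, 0, 0, 0, 0],
])

```text
t: 9.7
tool_pos: [0.5039, -0.084, 0.0203]
tool_rot: [-1.114, 1.347, -1.348]
contact_force: [0.1, -5.3, 1.5]
opening: 0.06
```

Run:
```python
from h import *
rel(W(0,.0365,.020))
im=ctrl.get_image('top')[:,:,::-1][165:247,203:340]
cv2.imwrite('pics/top2.png',cv2.resize(im,None,fx=5.8,fy=5.8,interpolation=cv2.INTER_CUBIC))
```

```text
t 9.7 lane xyz mm [ 0.3 35.8 20.3] F lane [ 1.1 -5.2  1.5] open 60.0
turn [ 0.0001 -0.0005  0.0007] shift now axes [-0.7  0.3 -0.3] shift aligned axes [-0.7  0.3 -0.3]
axes in lane [[-0.001, -1.0, 0.001], [-0.0, -0.001, -1.0], [1.0, -0.001, -0.0]]
```

Not at the stop yet, going by force. I'll continue in small steps.

Request:
jog_arm([
  [-1, 0, 0, 0, 0, 0],
])

```text
t: 9.85
tool_pos: [0.5041, -0.0831, 0.0203]
tool_rot: [-1.114, 1.347, -1.348]
contact_force: [-0.1, -6.2, 1.5]
opening: 0.0602
```

Request:
jog_arm([
  [-0.7, 0, 0, 0, 0, 0],
])

```text
t: 9.95
tool_pos: [0.5042, -0.0828, 0.0203]
tool_rot: [-1.115, 1.347, -1.348]
contact_force: [-2.3, -9.9, 1.8]
opening: 0.0601
```

Request:
jog_arm([
  [-0.7, 0, 0, 0, 0, 0],
])

```text
t: 10.05
tool_pos: [0.5043, -0.0828, 0.0203]
tool_rot: [-1.117, 1.345, -1.349]
contact_force: [-2.0, -11.0, -0.5]
opening: 0.0601
```

Request:
jog_arm([
  [-0.7, 0, 0, 0, 0, 0],
  [0, 0, 0, 0, 0, 0],
  [0, 0, 0, 0, 0, 0],
])

```text
t: 10.35
tool_pos: [0.5044, -0.0828, 0.0204]
tool_rot: [-1.118, 1.345, -1.35]
contact_force: [-2.2, -11.2, 1.0]
opening: 0.0601
```

Run:
```python
from h import *
rel(W(0,.0365,.020))
T=wristT();im=ctrl.get_image('wrist')[:,:,::-1]
cv2.imwrite('pics/w4.png',cv2.resize(im,(640,480)))
```

```text
t 10.35 lane xyz mm [ 0.5 37.1 20.4] F lane [ -0.  -11.5   1. ] open 60.1
turn [-0.0001  0.0005  0.0045] shift now axes [ 0.6  0.4 -0.5] shift aligned axes [ 0.6  0.4 -0.5]
axes in lane [[0.001, -1.0, 0.005], [0.0, -0.005, -1.0], [1.0, 0.001, 0.0]]
```

View pics/w4.png

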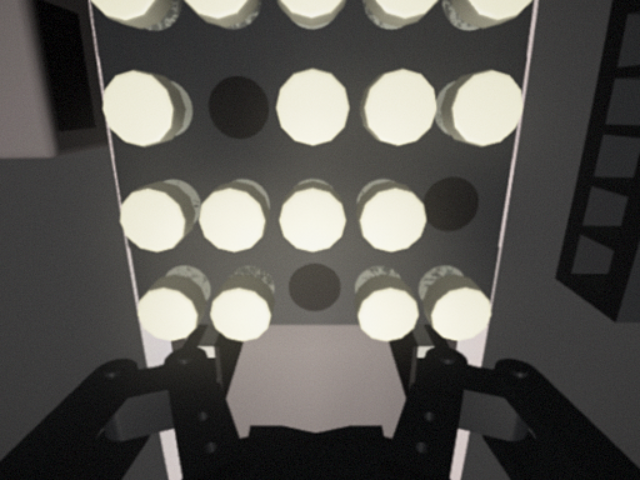

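Row is square and closed against the stop: pose stalled while the force rose from 5 to 11 N. Next I back straight off, lift, close the gripper and move over the key.

Request:
jog_arm([
  [2, 0, 0, 0, 0, 0],
  [3, 0, 0, 0, 0, 0],
  [5, 0, 0, 0, 0, 0],
  [6, 0, 0, 0, 0, 0],
  [4, -10, 0, 0, 0, 0],
  [0, -30, 0, 0, 0, 0],
  [0, -40, 0, 0, 0, 0],
  [0, -40, 0, 0, 0, 0],
  [0, -35, 0, 0, 0, 0],
  [0, -20, 0, 0, 0, 0],
  [0, -5, 0, 0, 0, 0],
  [0, 0, 0, 0, 0, 0],
])

```text
t: 11.6
tool_pos: [0.5011, -0.1007, 0.2012]
tool_rot: [-1.113, 1.346, -1.349]
contact_force: [0.1, -0.0, -0.5]
opening: 0.0598
```

Request:
jog_arm([
  [-10, 0, 0, 0, 0, 0],
  [-20, 0, -5, 0, 0, 0],
  [-30, 0, -5, 0, 0, 0],
  [-30, 0, -5, 0, 0, 0],
  [-30, 0, -5, 0, 0, 0],
  [-30, 0, -5, 0, 0, 0],
  [-20, 0, -5, 0, 0, 0],
  [-10, 0, -5, 0, 0, 0],
  [0, 0, 0, 0, 0, 0],
  [0, 0, 0, 0, 0, 0],
  [0, 0, 0, 0, 0, 0],
], grip=0)

```text
t: 12.7
tool_pos: [0.5002, 0.082, 0.1998]
tool_rot: [-1.114, 1.348, -1.348]
contact_force: [-0.6, -0.2, -0.3]
opening: -0.0001
```

Run:
```python
from h import *
rel(W(-.0352,.2126,.106))
T=wristT();im=ctrl.get_image('wrist')[:,:,::-1]
np.save('T5.npy',T)
cv2.imwrite('pics/w5.png',cv2.resize(im,(768,576)))
print(proj('wrist',[W(-.0352,.2126,.098)],T)*1.5)
```

```text
t 12.7 lane xyz mm [-34.5 198.2 199.8] F lane [-0.5 -0.3 -0.3] open -0.1
turn [ 0.0005 -0.0016  0.0008] shift now axes [-14.5  93.8  -0.7] shift aligned axes [-14.4  93.8  -0.7]
axes in lane [[-0.002, -1.0, 0.001], [-0.001, -0.001, -1.0], [1.0, -0.002, -0.001]]
[[377.16616976 257.24574018]]
```

View pics/w5.png

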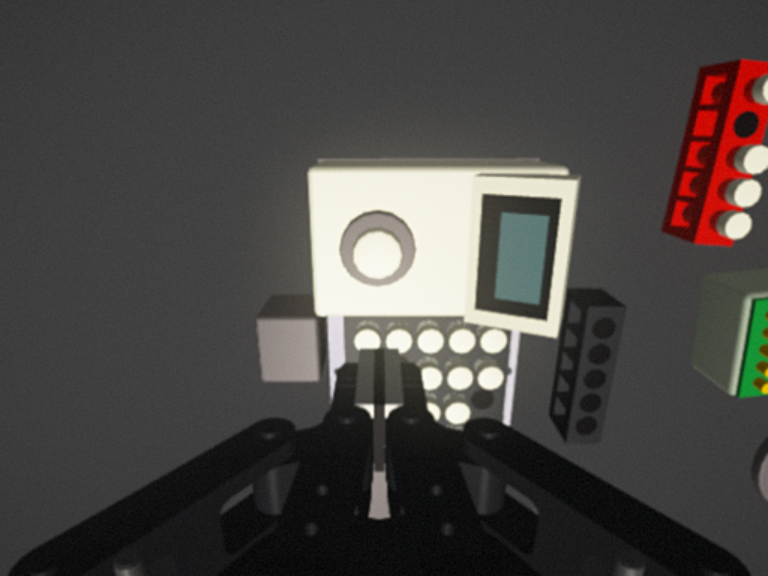

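The key top shows at (378,255) against a predicted (377,257), so its position is confirmed. Descending.

Request:
jog_arm([
  [-7, 0, 0, 0, 0, 0],
  [-8, 0, 0, 0, 0, 0],
  [0, 15, 0, 0, 0, 0],
  [0, 25, 0, 0, 0, 0],
  [0, 25, 0, 0, 0, 0],
  [0, 15, 0, 0, 0, 0],
  [0, 8, 0, 0, 0, 0],
  [0, 0, 0, 0, 0, 0],
  [0, 0, 0, 0, 0, 0],
  [0, 0, 0, 0, 0, 0],
])

```text
t: 13.75
tool_pos: [0.5042, 0.0976, 0.1136]
tool_rot: [-1.112, 1.345, -1.349]
contact_force: [0.0, -0.4, 0.3]
opening: -0.0003
```

Run:
```python
from h import *
rel(W(-.0352,.2126,.098))
```

```text
t 13.75 lane xyz mm [-33.5 214.2 113.6] F lane [ 0.1 -0.4  0.3] open -0.3
turn [-0.0026 -0.0005 -0.0002] shift now axes [ 1.6 15.6 -1.7] shift aligned axes [ 1.6 15.6 -1.7]
axes in lane [[-0.001, -1.0, -0.0], [0.003, 0.0, -1.0], [1.0, -0.001, 0.003]]
```

Request:
jog_arm([
  [1.3, 4, -1.5, 0, 0, 0],
  [0, 4, 0, 0, 0, 0],
  [0, 3, 0, 0, 0, 0],
  [0, 2, 0, 0, 0, 0],
  [0, 2, 0, 0, 0, 0],
  [0, 2, 0, 0, 0, 0],
  [0, 0, 0, 0, 0, 0],
])

```text
t: 14.45
tool_pos: [0.5015, 0.0965, 0.096]
tool_rot: [-1.114, 1.347, -1.348]
contact_force: [-4.3, -0.5, 7.8]
opening: 0.0001
```

Request:
jog_arm([
  [0, 1, 0, 0, 0, 0],
  [0, 1, 0, 0, 0, 0],
  [0, 0, 0, 0, 0, 0],
])

```text
t: 14.75
tool_pos: [0.5016, 0.0965, 0.0958]
tool_rot: [-1.115, 1.348, -1.347]
contact_force: [-10.0, -1.5, 16.4]
opening: 0.0
```

Request:
jog_arm([
  [0, 1, 0, 0, 0, 0],
  [0, 0.5, 0, 0, 0, 0],
  [0, 0, 0, 0, 0, 0],
])

```text
t: 15.05
tool_pos: [0.5017, 0.0965, 0.0957]
tool_rot: [-1.116, 1.348, -1.347]
contact_force: [-13.5, -1.6, 24.3]
opening: 0.0
```

Blocked at z ≈ 96 mm with a sideways force toward −x. That points to a spread finger linkage touching the tilted hood, not the key bottoming. I'll back up and turn the jaw axis along the lane so the linkage clears the hood.

Request:
jog_arm([
  [0, -2, 0, 0, 0, 0],
  [0, -4, 0, 0, 0, 0],
  [0, -15, 0, 0, 0, 0],
  [0, -25, 0, 0, 0, 0],
  [0, -25, 0, 0, 0, 0],
  [0, -20, 0, 0, 0, 0],
  [0, 0, 0, 0, 0, 0],
])

```text
t: 15.75
tool_pos: [0.5037, 0.0967, 0.1866]
tool_rot: [-1.108, 1.342, -1.35]
contact_force: [0.7, 0.0, -1.2]
opening: 0.0
```

Run:
```python
from h import *
print(ctrl.get_obs()['q'])
rel(W(-.0352,.2126,.098))
T=wristT();im=ctrl.get_image('wrist')[:,:,::-1]
cv2.imwrite('pics/w6.png',cv2.resize(im,(768,576)))
for x,z in((0,.08),(0.04,.12),(0.075,.12),(-.05,.13),(.05,.13)):print(x,z,proj('wrist',[W(x,.2126,z)],T)*1.5)
```

```text
[ 4.46576522e-02 -1.93059972e-01  1.92163076e+00 -2.56441335e-04
  1.40579399e+00  2.34172740e-01]
t 15.75 lane xyz mm [-33.9 213.3 186.6] F lane [ 0.7  0.1 -1.2] open 0.0
turn [-0.0071 -0.0005 -0.0014] shift now axes [ 0.8 88.6 -2. ] shift aligned axes [ 0.7 88.6 -1.3]
axes in lane [[-0.0, -1.0, -0.001], [0.007, 0.001, -1.0], [1.0, -0.001, 0.007]]
0 0.08 [[435.98981999 280.54205743]]
0.04 0.12 [[526.99303555 305.32556798]]
0.075 0.12 [[596.43315242 304.93263829]]
-0.05 0.13 [[343.27041926 313.83934469]]
0.05 0.13 [[554.46249212 312.81793567]]
```

View pics/w6.png

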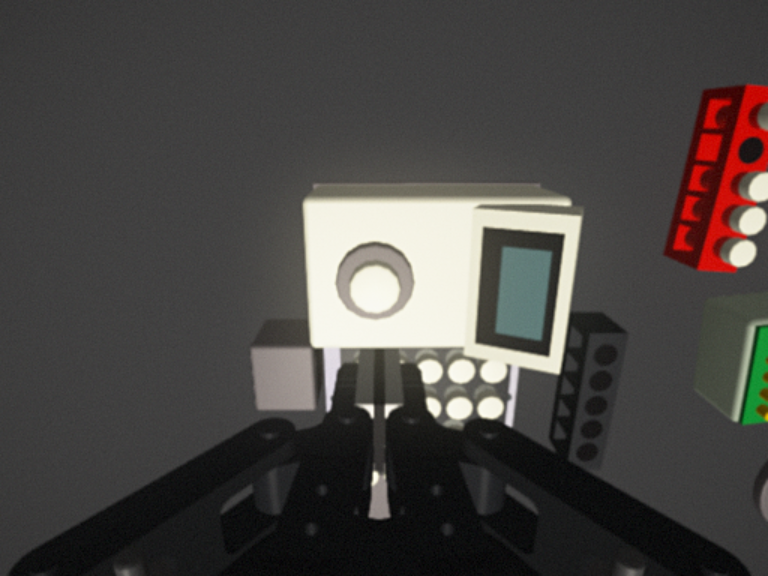

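The scene is undisturbed and the key is up (at ~375,288). Turning 90° and retrying.

Request:
jog_arm([
  [0, 0, 0, 0, 0.143, 0],
  [0, 0, 0, 0, 0.143, 0],
  [0, 0, 0, 0, 0.143, 0],
  [0, 0, 0, 0, 0.143, 0],
  [0, 0, 0, 0, 0.143, 0],
  [0, 0, 0, 0, 0.143, 0],
  [0, 0, 0, 0, 0.143, 0],
  [0, 0, 0, 0, 0.143, 0],
  [0, 0, 0, 0, 0.143, 0],
  [0, 0, 0, 0, 0.143, 0],
  [0, 0, 0, 0, 0.141, 0],
  [0, 0, 0, 0, 0, 0],
])

```text
t: 17.0
tool_pos: [0.5004, 0.0965, 0.1806]
tool_rot: [-0.198, -2.12, 2.121]
contact_force: [-0.2, 0.3, 0.3]
opening: 0.0002
```

Run:
```python
from h import *
rel(W(-.0352,.2126,.102))
```

```text
t 17.0 lane xyz mm [-37.  212.5 180.6] F lane [-0.3  0.2  0.3] open 0.2
turn [-0.0032  1.5703  0.0016] shift now axes [-2.1 78.6 -0.2] shift aligned axes [ 0.1 78.6 -1.8]
axes in lane [[-1.0, 0.0, 0.003], [-0.003, -0.001, -1.0], [-0.0, -1.0, 0.001]]
```

Request:
jog_arm([
  [-1.5, 15, 0, 0, 0, 0],
  [0, 25, 0, 0, 0, 0],
  [0, 20, 0, 0, 0, 0],
  [0, 10, 0, 0, 0, 0],
  [0, 5, 0, 0, 0, 0],
  [0, 0, 0, 0, 0, 0],
  [0, 0, 0, 0, 0, 0],
])

```text
t: 17.7
tool_pos: [0.5035, 0.0963, 0.1084]
tool_rot: [-0.203, -2.122, 2.123]
contact_force: [0.1, -0.4, 0.6]
opening: -0.0
```

Request:
jog_arm([
  [0, 2, 0, 0, 0, 0],
  [0, 2, 0, 0, 0, 0],
  [0, 0, 0, 0, 0, 0],
])

```text
t: 18.0
tool_pos: [0.503, 0.0962, 0.1038]
tool_rot: [-0.202, -2.122, 2.122]
contact_force: [-0.3, -0.2, -0.2]
opening: 0.0002
```

Request:
jog_arm([
  [0, 2, 0, 0, 0, 0],
  [0, 0, 0, 0, 0, 0],
])

```text
t: 18.2
tool_pos: [0.5032, 0.0963, 0.1018]
tool_rot: [-0.203, -2.122, 2.122]
contact_force: [-0.3, 0.4, 1.3]
opening: 0.0001
```

Request:
jog_arm([
  [0, 2, 0, 0, 0, 0],
  [0, 2, 0, 0, 0, 0],
  [0, 0, 0, 0, 0, 0],
])

```text
t: 18.5
tool_pos: [0.5032, 0.0963, 0.0979]
tool_rot: [-0.203, -2.122, 2.122]
contact_force: [-1.0, -0.4, 3.4]
opening: 0.0
```

Request:
jog_arm([
  [0, 2, 0, 0, 0, 0],
  [0, 0, 0, 0, 0, 0],
])

```text
t: 18.7
tool_pos: [0.5032, 0.0963, 0.0961]
tool_rot: [-0.202, -2.122, 2.122]
contact_force: [-1.2, -0.1, 4.8]
opening: -0.0001
```

Request:
jog_arm([
  [0, 1, 0, 0, 0, 0],
  [0, 0, 0, 0, 0, 0],
])

```text
t: 18.9
tool_pos: [0.5033, 0.0963, 0.096]
tool_rot: [-0.202, -2.122, 2.123]
contact_force: [-3.2, 0.1, 8.3]
opening: 0.0004
```

Request:
jog_arm([
  [0, 1, 0, 0, 0, 0],
  [0, 0, 0, 0, 0, 0],
])

```text
t: 19.1
tool_pos: [0.5033, 0.0963, 0.0959]
tool_rot: [-0.202, -2.121, 2.123]
contact_force: [-5.8, -0.9, 13.9]
opening: 0.0003
```

The force curve fits the key spring: 1.3 N at z = 101.8 mm, 4.8 N at 96.1 mm, then a hard stop at ~6 mm travel and 14 N. The earlier stall was therefore the key bottoming too, not the hood. Releasing and lifting clear.

Request:
jog_arm([
  [0, -2, 0, 0, 0, 0],
  [0, -3, 0, 0, 0, 0],
  [0, -4, 0, 0, 0, 0],
  [0, -10, 0, 0, 0, 0],
  [0, -25, 0, 0, 0, 0],
  [0, -30, 0, 0, 0, 0],
  [0, -30, 0, 0, 0, 0],
  [0, -20, 0, 0, 0, 0],
  [0, 0, 0, 0, 0, 0],
])

```text
t: 20.0
tool_pos: [0.5046, 0.0964, 0.2214]
tool_rot: [-0.209, -2.125, 2.124]
contact_force: [0.1, 0.8, -1.1]
opening: 0.0003
```

Request:
jog_arm([
  [20, 0, 10, 0, 0, 0],
  [40, 0, 20, 0, 0, 0],
  [40, 0, 20, 0, 0, 0],
  [40, 0, 20, 0, 0, 0],
  [20, 0, 10, 0, 0, 0],
  [0, 0, 0, 0, 0, 0],
  [0, 0, 0, 0, 0, 0],
])

```text
t: 20.7
tool_pos: [0.3305, 0.0479, 0.2166]
tool_rot: [-0.202, -2.121, 2.122]
contact_force: [0.6, -0.1, 0.1]
opening: 0.0002
```

Run:
```python
from h import *
rel(W(0,0,.2))
im=ctrl.get_image('top')[:,:,::-1][165:247,203:340]
s=ctrl.get_image('side')[:,:,::-1]
a=cv2.resize(im,None,fx=5.8,fy=5.8,interpolation=cv2.INTER_CUBIC)
cv2.imwrite('pics/top3.png',a)
```

```text
t 20.7 lane xyz mm [-194.8  132.8  216.6] F lane [0.6 0.  0.1] open 0.2
turn [-7.0000e-04  1.5696e+00  2.0000e-04] shift now axes [-195.    16.5  132.5] shift aligned axes [-132.8   16.6 -194.8]
axes in lane [[-1.0, 0.001, 0.001], [-0.001, -0.0, -1.0], [-0.001, -1.0, 0.0]]
```

View pics/top3.png

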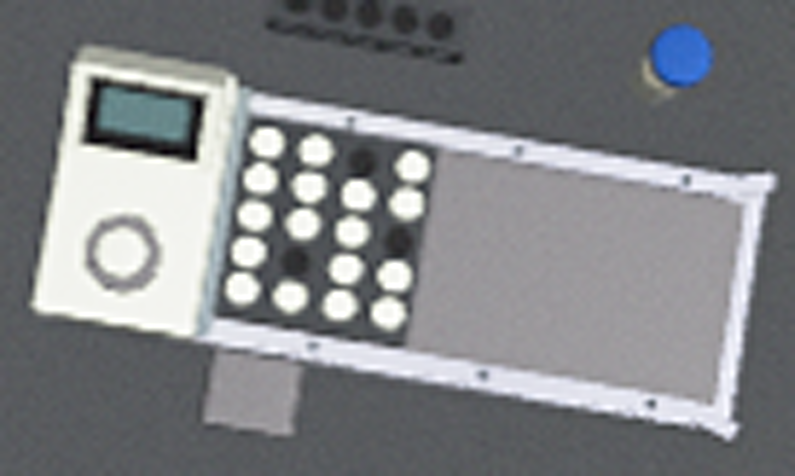

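Unobstructed view: the row is closed and square against the stop (front caps at 266,141 and 241,288; rear at 413,166 and 388,312). The key is up and the bystanders in view haven't moved. One numeric check, then hand in.

Run:
```python
from h import *
P=onz('top',(np.array([(266,141),(241,288),(315,150),(291,296),(340,304),(413,166),(388,312)],float)+.5)/5.8-.5+[203,165],.068)
print(np.c_[(P-m)@ex,(P-m)@ey].round(4).tolist())
ctrl.finish_job()
```

```text
[[0.042, 0.1462], [-0.0424, 0.1457], [0.0417, 0.1179], [-0.042, 0.1172], [-0.0418, 0.0892], [0.0423, 0.0617], [-0.0416, 0.0618]]
the job is handed in; nothing more can be done
```

I pushed the four racks along the lane as one train until they met the end stop, then pressed the start key fully down and let it come up. I handed the job in at about 21 s.

- **Racks:** I pushed from behind with two fingertips on the rear rack. At the stop the arm stalled and the push force rose from about 5 N to 11 N. In the last top picture the rack centres are about 28 mm apart, which is one rack thickness. The ends of each rack agree to within 1 mm along the lane. The front face comes out at about 160 mm in my lane frame, where I put the stop face at about 159.5 mm.
- **Start key:** The force rose from 1.3 N to 4.8 N over about 6 mm, then hit a hard stop, and I pressed to 14 N. The last picture is from above, so it cannot show the key's height, but the tool was clear and nothing was holding it down.
- **Two presses:** The key was fully pressed twice. On the first press (24 N) a sideways force made me think a finger had touched the display hood, so I backed off, turned the gripper 90° and pressed again. It stopped at the same height both times, so the first press had also bottomed the key.
- **Disagreement:** The arm read 4 mm higher than the given key heights at both first contact and full press. I relied on the force readings instead.
- **Everything else:** The spare rack and 50 mL tube look unmoved in the last top picture. I did not check the items outside that view again at the end.

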